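# Build up a marionette control on the assembly cup

## Task

Take the wooden foot block out of its slotted holder and seat it fully home in the steel assembly cup with its round boss down and its flat face up. Then build the marionette control on it: the longest bar lying flat and centred on the block, the middle-length bar centred across it at right angles, and the shortest bar centred on top, again at right angles to the one below. Leave the tower standing by itself and do not disturb the tin, the brass weight or the brush.

Things in the scene. Friction and masses are not known exactly. Their poses are not given: they have to be found in the camera images.
- foot: loose pale-wood foot block: square flange 58 x 58 x 12 mm with a round boss, 32 mm across and 14 mm long, in the middle of one face; the other face is flat. Origin: the flange's centre; x towards the boss (flat face at x = -6 mm, boss tip at +20 mm); y, z along the flange's edges. At the start it stands on edge in the holder's slot, z up, boss pointing level
- boss_tip (a point): the centre of the end of the foot block's boss, axes as the foot block's
- holder: fixed wooden holder of the foot block: base 100 x 100 mm, top at z = 16 mm; on it two low fences (36 mm long along y, 12 mm thick, up to z = 25 mm) at x = +-13 mm leave a 14 mm slot along y. Origin at the centre of its underside. Fingers can pass beside the fences, as the block is 58 mm wide
- cup: fixed assembly cup: a round steel post 48 mm in diameter, rising to z = 60 mm from the middle of a plywood base 110 x 110 x 14 mm, with a round pocket in its top, 36 mm across and 16 mm deep. Origin at the centre of the underside, z up
- cup_rim (a point): centre of the pocket's mouth, level with the rim, 60 mm above the bench, z up. The seated foot block has its flange centre 6 mm above this point
- board: fixed plywood carrying board 240 x 240 mm, 12 mm thick, on which the three bars lie. Origin at the centre of its underside
- bar_long: the longest pale-wood bar, 200 x 24 x 12 mm. Origin at its centre; x along its length, z up
- bar_mid: the middle-length pale-wood bar, 160 x 24 x 12 mm. Origin at its centre; x along its length, z up
- bar_short: the shortest pale-wood bar, 120 x 24 x 12 mm. Origin at its centre; x along its length, z up
- tin: round blue tin with a steel lid, 114 mm across, 52 mm tall, origin at the centre of its underside; a bystander, not to be disturbed
- weight: small brass weight, 44 mm across, 45 mm tall, origin at the centre of its underside; a bystander
- brush: flat paint brush lying on the bench; a bystander
Mind the look-alikes: they are no part of the job. Of the things shaped like the foot, the wood one is meant. Leave any black look-alike of the bar_short alone.

How it is judged:
By the outcome, as a careful person would: the job done as asked, in the order asked, and still so for the second after the job is handed in, with the robot touching nothing.
It also fails if it takes over 72 s, if anything falls off the work surface, if the arm or the gripper's body presses on something with over 40 N, if the wrist force passes 120 N, or if a joint passes its speed limit or range.

## Robot

A 6-joint arm with a two-finger parallel gripper is mounted at the origin on the work surface. World frame = base frame: x ahead of the robot, y to its left, z up, the work surface at z = 0. Lengths are in mm, angles in degrees, forces in N, time in s.
With the tool pointing down it reaches from about 300 to 850 mm from the base axis. Payload 4.2 kg.
Tool frame: the origin (TCP) lies midway between the tips of the shut fingers; the grasp point (between the pads) lies 19 mm behind it (env.grasp_offset is the distance from the TCP to the grasp point, in mm); z points along the fingers, y is the line along which they close (so a half turn about z gives the same grasp; the last joint's range is limited). The gripper opens to 91 mm and grips with 3 to 60 N. Pads are 32 mm wide; open, the fingers measure 118 mm over their backs; the gripper's body (76 mm by 178 mm) begins 60 mm behind the grasp point.
Start: joints at [-72.995, 18.312, 89.639, -0, 72.044, -1.146], TCP at [179.132, -546.402, 213.976] pointing down, gripper open.
Joint ranges: [-177.97, 177.97], [-48.28, 115.42], [12.27, 149.76], [-77.06, 257.06], [2.81, 150.46], [-146.56, 146.56]. Speed limits (degrees/s): [147.25, 147.25, 180, 180, 180, 180].

## Interface

Orientations are given as [roll, pitch, yaw] about the fixed x, y, z axes, in that order (R = Rz(yaw) Ry(pitch) Rx(roll)).
In Python, from workcell import env, optics gives the robot as it stands. The module is installed in compiled form; this text tells all that it offers.
- The arm moves only by the tool send_rows, never from a script. Its argument "targets" is a list that holds one entry, the list of rows, each a list of 7 numbers: the turn, a rotation vector about the world's x, y, z scaled (see below), then the shift along the world's x, y, z scaled (see below), then the closure, from -1 (fully open) to 1 (shut). In form: [[[rx, ry, rz, x, y, z, gripper], ...]]. A call has 1 to 12 rows; each row shifts and turns the commanded pose from where the row before left it; what a row does not reach is not made up. The controller multiplies each number of a shift by 0.2 m and each number of a turn by pi/2 rad. A row lasts 1/10 s, in which the tool goes at most 50 mm and 8.59 degrees, less where a joint would pass 70% of its speed; a pose out of reach is approached as far as the arm can. A call with a number of a shift or a turn outside -1 to 1 is refused whole. A call with a gripper value outside its range is refused whole. The fingers move at their own pace and stop on an object; "grip_force" is the grip in N (left out, the last holds). Time passes only in rows, so rows that do not move let the fingers close. It gives the time, the measured TCP pose, the force, the opening and the grip force at its end, in the units of the state.
- env.state(): the state, without advancing time (a new reading comes with each control period).
- optics.grab_frame(name): name is "scene" or "top"; returns (picture, depth): 480x640x3 uint8, red, green, blue; 480x640 float32, mm along the optical axis (not along the pixel's ray), 0 where there is no reading.
- optics.camera_info(name): a dict with "camera_matrix" (3x3 intrinsics, pixels), "R" (3x3) and "t" (3): a world point X has camera coordinates R X + t. Camera axes: x right, y down, z forward; pixel columns grow to the right and rows downward; lengths in mm; the calibration is good to about 2 mm. A picture is of the moment at which its call begins. camera_info takes no time and is no camera call.
- env.job_done(): hands the job in; it is judged then, once.
Trained networks look in the newest picture that a camera, given by its name, has taken for a name from the list of things; names that differ only in an ending like _2 or _b are one class to them, and where a whole thing is asked for, a point or a joint stands for the part that bears it (a point fixed in the world has none). Each returns a list of dicts, best first, with "conf" (0 to 1); they miss things now and then, are a little off and sometimes report something else, mostly with a low value. They report only what shows in the picture. A call takes as long as a camera call. They do not tell look-alikes from the thing itself.
- optics.silhouettes(camera, name): "mask" (480x640 bool, what is visible of it) and "at" ([column, row] in pixels, amid what is visible of it).
- optics.place_of(camera, name): "at" ([column, row] in pixels: a listed point, or the origin of a listed thing).
The state is a dict: "time_s": time; "qpos": joint angles; "qvel": joint speeds; "effort": joint torques, N m; "ee_pos": TCP position; "ee_rot": TCP orientation; "force": force on the tool from outside, world axes, zero at the start; "torque": the same for the moment, N m; "gripper_width": finger opening in mm; "gripper_force": force on a finger pad.
Only numpy, scipy, OpenCV 4.12 (cv2) and the standard library are available. Lean on these libraries where they do the work, as an engineer would, in place of code of your own. Each camera call takes 0.05 s, during which the arm holds its last target. There are 200 camera calls.

## Working session

There is one attempt and no reset: what is moved stays moved. The work goes in short steps, Python scripts to look and compute and a tool call to move; the robot and the scene stay as the last step left them, time stands still between calls to the robot, and variables do not carry over. Pictures are saved under pics/ and viewed, at most 10 in all, crops included, and the job is handed in when it is done.

Besides the shell and the picture viewer there is one more tool, called in YAML: its name, and indented under it one key for each argument. send_rows: Moves the arm, as the interface text tells. Its arguments: {"type":"object","properties":{"targets":{"type":"array"},"grip_force":{"type":"number"}},"required":["targets"]}

```bash
mkdir -p pics
cat > h.py <<'E'
from workcell import env, optics
import numpy as np, cv2
def grab(n):
    im,d=optics.grab_frame(n); return im,d
def cam(n):
    c=optics.camera_info(n); return [np.array(c[k],float) for k in("camera_matrix","R","t")]
def world(n,uv,z):  # depth given
    K,R,t=cam(n); uv=np.atleast_2d(uv).astype(float); z=np.ravel(z)
    p=np.c_[(uv[:,0]-K[0,2])/K[0,0]*z,(uv[:,1]-K[1,2])/K[1,1]*z,z]
    return (p-t)@R
def plane(n,uv,h): # intersect with world z=h
    K,R,t=cam(n); C=-R.T@t; d=np.c_[np.atleast_2d(uv).astype(float),np.ones(len(np.atleast_2d(uv)))]@np.linalg.inv(K).T@R
    return C+d*((h-C[2])/d[:,2])[:,None]
def save(n,im): cv2.imwrite('pics/'+n+'.png',im[...,::-1])
E
python3 - <<'E'
from h import *
np.set_printoptions(precision=1,suppress=True)
s=env.state();print(s)
for n in("scene","top"):
    im,d=grab(n);save(n+'0',im);np.save(n+'0.npy',d)
    K,R,t=cam(n);print(n,K[0],-R.T@t,R)
    for o in("foot","boss_tip","holder","cup","cup_rim","board","bar_long","bar_mid","bar_short","tin","weight","brush"):
        for r in optics.place_of(n,o)[:3]:
            print(n,o,np.array(r["at"]),round(r["conf"],2))
E
```

```text
{'time_s': 0.0, 'qpos': array([-73. ,  18.4,  89.7,  -0. ,  72. ,  -1.1]), 'qvel': array([ 0.1, -0. ,  0.1, -0.1, -0.1, -0. ]), 'effort': array([ -0. , -41.2, -23.2,   0.1,   0. ,  -0. ]), 'ee_pos': array([ 179. , -545.9,  213.1]), 'ee_rot': array([-179.9,   -0. ,   18.2]), 'force': array([-0.4, -0.4,  0.2]), 'torque': array([ 0.1, -0. ,  0. ]), 'gripper_force': 0.0, 'gripper_width': 91.36801341069243}
scene [508.   0. 321.] [1190.5  -64.1  887.8] [[-0.   1.   0. ]
 [ 0.8  0.  -0.6]
 [-0.6  0.  -0.8]]
scene foot [194.7 221.9] 0.95
scene foot [126.8 238.8] 0.78
scene foot [200.1 182.9] 0.63
scene boss_tip [187.7 229.6] 0.61
scene boss_tip [197.7 184.2] 0.59
scene boss_tip [120.7 242.7] 0.56
scene holder [201.9 236.2] 0.63
scene cup_rim [322.1 206.2] 0.55
scene board [478.7 228.5] 0.8
scene bar_long [481.1 191.8] 0.82
scene bar_mid [484.5 246.9] 0.55
scene bar_short [479.4 219.2] 0.78
scene bar_short [317.2 333.8] 0.62
scene tin [319.1 331.1] 0.98
scene weight [391.  338.9] 0.7
scene brush [191.3 306.5] 0.92
top [485.5   0.  318.8] [ 422.5  -62.8 1091.2] [[ 0.  -1.  -0. ]
 [-1.  -0.  -0.2]
 [ 0.2  0.  -1. ]]
top foot [439.2 272.2] 0.94
top foot [501.1 263.8] 0.92
top foot [446.7 336.5] 0.55
top boss_tip [454.1 332.3] 0.94
top boss_tip [503.6 252.9] 0.75
top boss_tip [448.1 270.4] 0.7
top cup [316.5 288.6] 0.64
top cup_rim [316.7 287.2] 0.9
top cup_rim [324.2 180.4] 0.56
top board [163.4 288. ] 0.62
top board [152.5 318.4] 0.53
top bar_long [153.2 319.7] 0.57
top bar_mid [164.3 257.6] 0.84
top bar_short [163.  286.1] 0.89
top bar_short [143.2 179.2] 0.56
top tin [322.3 181.2] 0.81
top tin [315.4 285. ] 0.38
top weight [266.6 176.9] 0.74
top brush [429.8 203.6] 0.91
```

View pics/scene0.png

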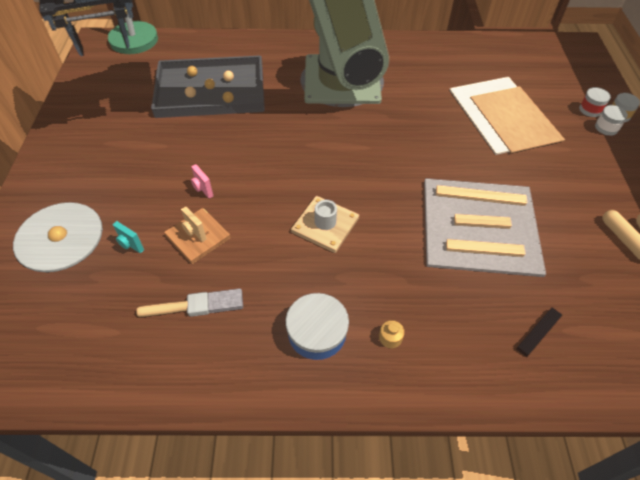

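View pics/top0.png

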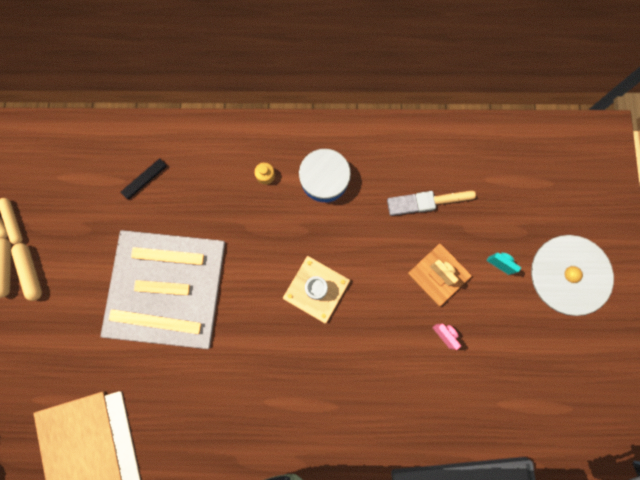

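The scene view shows the wooden foot in its holder at (193,225), the cup at (325,215) and the bars on the board at (480,193), (483,221) and (485,247). In the top view the foot is at (444,272), the cup pocket at (316,288) and the bars at (167,256), (161,288) and (154,322). The pink and teal feet and the black bar are look-alikes.

Run:
```python
from h import *
np.set_printoptions(precision=1,suppress=True)
for n in("top","scene"):
    im,d=grab(n); np.save(n+'1.npy',d)
    for o in("bar_long","bar_mid","bar_short"):
        for r in optics.silhouettes(n,o)[:2]:
            m=r["mask"]&(d>0); v,u=np.nonzero(m)
            P=world(n,np.c_[u,v],d[m]); zt=np.median(P[:,2])
            v,u=np.nonzero(r["mask"]);Q=plane(n,np.c_[u,v],24)
            rc=cv2.minAreaRect(Q[:,:2].astype(np.float32))
            print(n,o,round(r["conf"],2),np.array(r["at"]),"zmed",zt,rc)
    # holder/cup/board fits
    for o,h in(("board",12),("holder",16)):
        for r in optics.silhouettes(n,o)[:1]:
            v,u=np.nonzero(r["mask"]);Q=plane(n,np.c_[u,v],h)
            print(n,o,r["conf"],cv2.minAreaRect(Q[:,:2].astype(np.float32)))
    uv=[r["at"] for r in optics.place_of(n,"cup_rim")[:1]]
    print("rim",plane(n,uv,60))
    # foot tip points by height
    c=(445,272) if n=="top" else (194,226)
    v,u=np.mgrid[c[1]-35:c[1]+35,c[0]-35:c[0]+35]; v=v.ravel();u=u.ravel()
    k=d[v,u]>0; P=world(n,np.c_[u,v][k],d[v,u][k])
    top=P[(P[:,2]>60)&(P[:,2]<90)]; print(n,"foot top pts",len(top),top.mean(0),top[:,2].max(),cv2.minAreaRect(top[:,:2].astype(np.float32)))
    b=P[(P[:,2]>30)&(P[:,2]<66)]; print("mid",len(b),b.mean(0))
    s=im[c[1]-35:c[1]+35,c[0]-35:c[0]+35]; globals()[n+'c']=cv2.resize(s,None,fx=5.5,fy=5.5,interpolation=cv2.INTER_CUBIC)
save('foot',np.hstack([topc,scenec]))
```

```text
top bar_mid 0.84 [167.9 259.2] zmed 23.47778631050501 ((582.7438354492188, 284.3646240234375), (161.35736083984375, 26.805431365966797), 84.58049774169922)
top bar_short 0.97 [161.5 290.9] zmed 23.640973589987148 ((513.3367919921875, 290.18585205078125), (117.87638092041016, 23.977638244628906), 85.78572082519531)
top bar_short 0.97 [143.  178.6] zmed 11.178506244685357 ((762.486328125, 351.4815673828125), (28.065914154052734, 117.38093566894531), 44.276668548583984)
top board 0.94 ((513.3143310546875, 290.85595703125), (242.20840454101562, 239.81861877441406), 84.4979019165039)
top holder 0.9 ((548.720947265625, -320.3997802734375), (101.12504577636719, 104.59429168701172), 43.040008544921875)
rim [[517.7 -46.   60. ]]
top foot top pts 219 [ 549.  -322.2   71.6] 81.18588820832696 ((553.0206298828125, -326.1455078125), (57.55367660522461, 25.267887115478516), 43.590335845947266)
mid 178 [ 550.8 -322.5   51.6]
scene bar_long 0.58 [480.8 196.6] zmed 21.064547234416356 ((446.08673095703125, 297.57025146484375), (199.63772583007812, 36.77426528930664), 81.10696411132812)
scene bar_long 0
[... 537 characters left out ...]
2, 346.3800048828125), (25.95964813232422, 122.18368530273438), 44.59771728515625)
scene bar_short 0.69 [480.4 223. ] zmed 21.339159747557723 ((519.753173828125, 289.3591003417969), (122.77395629882812, 32.05253982543945), 85.76923370361328)
scene board 0.68 ((519.0533447265625, 288.18939208984375), (240.39019775390625, 245.7626953125), 84.63209533691406)
scene holder 0.64 ((555.8382568359375, -322.43536376953125), (112.77479553222656, 103.01829528808594), 43.8358268737793)
rim [[513.8 -56.7  60. ]]
scene foot top pts 188 [ 553.1 -323.7   70.2] 75.33985958887814 ((554.9759521484375, -329.0816650390625), (61.18556213378906, 25.42845916748047), 42.25919723510742)
mid 258 [ 563.1 -324.5   50.7]
```

View pics/foot.png

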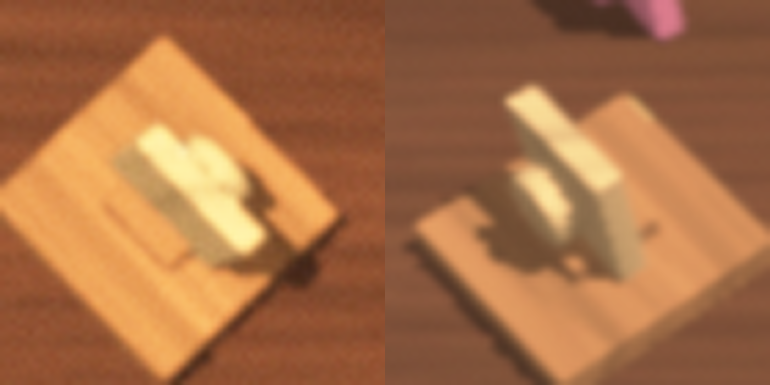

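```bash
cat >> h.py <<'E'
def seg(n,im,mask,h,box):  # largest component in box -> world min-area rect at height h
    x0,y0,x1,y1=box; m=np.zeros(mask.shape,np.uint8); m[y0:y1,x0:x1]=mask[y0:y1,x0:x1]
    k,l,st,_=cv2.connectedComponentsWithStats(m)
    b=1+np.argmax(st[1:,4]); c=max(cv2.findContours((l==b).astype(np.uint8),0,1)[0],key=len)[:,0]
    return l==b,c,cv2.minAreaRect(plane(n,c,h)[:,:2].astype(np.float32))
E
python3 - <<'E'
from h import *
np.set_printoptions(precision=1,suppress=True)
for n,boxes,cb in(("top",dict(long=(105,305,205,340),short=(128,275,200,303),mid=(125,242,210,270)),(290,262,345,315)),("scene",dict(long=(430,182,530,207),short=(448,210,518,232),mid=(440,236,530,260)),(300,190,350,240))):
    im=cv2.imread(f'pics/{n}0.png')[...,::-1]; d=np.load(n+'1.npy')
    hsv=cv2.cvtColor(np.ascontiguousarray(im),cv2.COLOR_RGB2HSV)
    K,R,t=cam(n)
    for o,b in boxes.items():
        print(n,o,seg(n,im,(hsv[...,1]>70)&(hsv[...,2]>190),24,b)[2])
    m,c,_=seg(n,im,(hsv[...,1]<60),60,cb)
    P=plane(n,c,60); print(n,"cup gray contour ext",P[:,:2].min(0),P[:,:2].max(0),cv2.minEnclosingCircle(P[:,:2].astype(np.float32)))
    v,u=np.mgrid[cb[1]:cb[3],cb[0]:cb[2]];v=v.ravel();u=u.ravel();P=world(n,np.c_[u,v],d[v,u])
    q=P[(P[:,2]>50)&(P[:,2]<66)]; print(n,"cup depth top",len(q),np.median(q[:,2]),cv2.minEnclosingCircle(q[:,:2].astype(np.float32)))
    f=(430,255,470,290) if n=="top" else (175,195,220,250)
    v,u=np.mgrid[f[1]:f[3],f[0]:f[2]];v=v.ravel();u=u.ravel();P=world(n,np.c_[u,v],d[v,u])
    q=P[(P[:,2]>69)&(P[:,2]<80)]; print(n,"flange top",len(q),q.mean(0),cv2.minAreaRect(q[:,:2].astype(np.float32)))
E
```

```text
top long ((438.84271240234375, 301.0492858886719), (198.977783203125, 23.688045501708984), 82.02095031738281)
top short ((512.205078125, 291.43316650390625), (119.67211151123047, 24.2197265625), 85.94603729248047)
top mid ((582.1080932617188, 283.8215637207031), (159.6310577392578, 24.686540603637695), 85.0809326171875)
top cup gray contour ext [489.8 -72.4] [536.5 -23.6] ((512.6652221679688, -48.83789825439453), 25.23746109008789)
top cup depth top 186 59.55030727260192 ((513.9474487304688, -48.020599365234375), 23.63003921508789)
top flange top 173 [ 548.5 -321.8   73.7] ((548.5908203125, -321.8458557128906), (56.97460174560547, 13.24570369720459), 44.180973052978516)
scene long ((442.5216369628906, 300.5534362792969), (199.94801330566406, 26.71544647216797), 82.0396499633789)
scene short ((515.5066528320312, 291.0927429199219), (119.67847442626953, 25.00555419921875), 86.15635681152344)
scene mid ((586.4417724609375, 283.4456481933594), (158.97576904296875, 25.864055633544922), 84.91048431396484)
scene cup gray contour ext [494.4 -71.2] [571.5 -27. ] ((532.5159301757812, -47.5749626159668), 38.940853118896484)
scene cup depth top 220 56.721430976839855 ((515.6202392578125, -50.6301383972168), 25.200824737548828)
scene flange top 139 [ 551.2 -323.7   72.1] ((550.4339599609375, -324.1202087402344), (61.23887634277344, 12.121330261230469), 43.0820198059082)
```

send_rows:
  targets:
    - [[0,0,0.0917,0.1213,0.0914,0,-1],[0,0,0.0917,0.1213,0.0914,0,-1],[0,0,0.0917,0.1213,0.0914,0,-1],[0,0,0.0917,0.1213,0.0914,0,-1],[0,0,0.0917,0.1213,0.0914,0,-1],[0,0,0.0917,0.1213,0.0914,0,-1],[0,0,0.0917,0.1213,0.0914,0,-1],[0,0,0.0917,0.1213,0.0914,0,-1],[0,0,0.0917,0.1213,0.0914,0,-1],[0,0,0.0917,0.1213,0.0914,0,-1],[0,0,0.0917,0.1213,0.0914,0,-1],[0,0,0.0917,0.1213,0.0914,0,-1]]

```text
time_s: 3.2
ee_pos: [471.2, -326.2, 214.1]
ee_rot: [180.0, 0.0, 117.5]
force: [0.6, 0.2, 0.5]
gripper_width: 90.9
gripper_force: 0.0
```

send_rows:
  targets:
    - [[0,0,0.0917,0.1213,0.0914,0,-1],[0,0,0.0917,0.1213,0.0914,0,-1],[-0.0602,-0.0577,0,0,0,0,-1],[-0.0602,-0.0577,0,0,0,0,-1],[-0.0602,-0.0577,0,0,0,0,-1],[-0.0602,-0.0577,0,0,0,0,-1],[-0.0602,-0.0577,0,0,0,0,-1],[-0.0602,-0.0577,0,0,0,0,-1],[0,0,0,0,0,0,-1],[0,0,0,0,0,0,-1]]

```text
time_s: 4.2
ee_pos: [516.3, -297.1, 214.7]
ee_rot: [-179.1, 40.1, 133.4]
force: [0.1, 0.5, 1.0]
gripper_width: 90.8
gripper_force: 0.0
```

```bash
cat > st.py <<'E'
from h import *
np.set_printoptions(precision=2,suppress=True)
from scipy.spatial.transform import Rotation as Ro
s=env.state()
R=Ro.from_euler('xyz',s["ee_rot"],degrees=True).as_matrix()
print(s["time_s"],"q",s["qpos"],"tcp",s["ee_pos"],"grasp",s["ee_pos"]-env.grasp_offset*R[:,2],"z",R[:,2],"y",R[:,1],"f",s["force"],"w",s["gripper_width"])
E
python3 st.py
```

```text
4.2 q [-21.78   6.45 118.03 -43.2   24.65 -29.9 ] tcp [ 516.33 -297.05  214.68] grasp [ 508.25 -288.04  229.07] z [ 0.43 -0.48 -0.77] y [ 0.73  0.68 -0.01] f [0.14 0.45 0.96] w 90.79832206072552
```

send_rows:
  targets:
    - [[0.048,0.046,0,0.015,-0.005,-0.14,-1],[0.048,0.046,0,0.015,-0.005,-0.14,-1],[0,0,0,0.015,-0.005,-0.14,-1],[0,0,0,0.015,-0.005,-0.14,-1],[0,0,0,0,0,0,-1],[0,0,0,0,0,0,-1]]

```text
time_s: 4.8
ee_pos: [528.8, -301.9, 102.8]
ee_rot: [-179.0, 28.2, 133.4]
force: [0.4, -0.3, 0.4]
gripper_width: 91.2
gripper_force: 0.0
```

```bash
python3 st.py
cat > fk.py <<'E'
import numpy as np
from scipy.spatial.transform import Rotation as Ro
from scipy.optimize import least_squares
def fk(q,p):
    a1,d1,L2,e,L3,L6=p
    R=Ro.from_euler('z',q[0],degrees=True); P=R.apply([a1,0,d1])
    R=R*Ro.from_euler('y',q[1],degrees=True); P=P+R.apply([0,0,L2])
    R=R*Ro.from_euler('y',q[2],degrees=True); P=P+R.apply([e,0,L3])
    R=R*Ro.from_euler('z',q[3],degrees=True)*Ro.from_euler('y',q[4],degrees=True)*Ro.from_euler('z',q[5],degrees=True)
    return P+R.apply([0,0,L6]),R
E
python3 - <<'E'
from fk import *
np.set_printoptions(precision=3,suppress=True)
from workcell import env
s=env.state()
D=[([-72.995,18.312,89.639,0,72.044,-1.146],[179.132,-546.402,213.976]),([-21.78,6.45,118.03,-43.2,24.65,-29.9],[516.33,-297.05,214.68]),(s["qpos"],s["ee_pos"])]
for q,x in D: print(fk(q,[0]*6)[1].as_matrix())
print(Ro.from_euler('xyz',s["ee_rot"],degrees=True).as_matrix())
f=lambda p:np.concatenate([fk(q,p)[0]-x for q,x in D]+[[(p[0])*.005,p[3]*.005]])
r=least_squares(f,[0,350,400,0,400,250]);print(r.x,r.fun); np.save('p.npy',r.x)
E
```

```text
4.8 q [-24.7   17.47 116.18 -29.54  23.04 -42.85] tcp [ 528.85 -301.86  102.83] grasp [ 523.   -295.18  119.4 ] z [ 0.31 -0.36 -0.88] y [ 0.73  0.68 -0.02] f [ 0.38 -0.31  0.36] w 91.23684105663551
[[-0.312  0.95   0.   ]
 [ 0.95   0.312 -0.   ]
 [-0.    -0.    -1.   ]]
[[-0.734 -0.525  0.43 ]
 [-0.679  0.556 -0.479]
 [ 0.013 -0.644 -0.765]]
[[-0.733 -0.605  0.311]
 [-0.68   0.641 -0.355]
 [ 0.016 -0.472 -0.882]]
[[-0.605  0.733  0.311]
 [ 0.641  0.68  -0.355]
 [-0.472 -0.016 -0.882]]
[ 38.128 120.299 539.361   0.185 386.271 297.38 ] [-10.963  -3.484   1.765  -1.214  -0.204  -4.802  -0.878  -4.124   3.038
   0.191   0.001]
```

```bash
cat > fk.py <<'E'
import numpy as np
from scipy.spatial.transform import Rotation as Ro
from scipy.optimize import least_squares
def fk(q,p):
    a1,d1,L2,e,L3,L6,b=p
    R=Ro.from_euler('z',q[0],degrees=True); P=R.apply([a1,b,d1])
    R=R*Ro.from_euler('y',q[1],degrees=True); P=P+R.apply([0,0,L2])
    R=R*Ro.from_euler('y',q[2],degrees=True); P=P+R.apply([e,0,L3])
    R=R*Ro.from_euler('z',q[3],degrees=True)*Ro.from_euler('y',q[4],degrees=True)*Ro.from_euler('z',q[5]+90,degrees=True)
    return P+R.apply([0,0,L6]),R
lo=np.array([-177.97,-48.28,12.27,-77.06,2.81,-146.56]);hi=np.array([177.97,115.42,149.76,257.06,150.46,146.56])
def ik(x,Rt,q0,p):
    f=lambda q:np.r_[fk(q,p)[0]-x,(fk(q,p)[1].inv()*Rt).as_rotvec()*100]
    r=least_squares(f,np.clip(q0,lo+.1,hi-.1),bounds=(lo,hi)); return r.x,np.abs(r.fun).max()
E
python3 - <<'E'
from fk import *
np.set_printoptions(precision=2,suppress=True)
from workcell import env
s=env.state()
D=[([-72.995,18.312,89.639,0,72.044,-1.146],[179.132,-546.402,213.976]),([-21.78,6.45,118.03,-43.2,24.65,-29.9],[516.33,-297.05,214.68]),(s["qpos"],s["ee_pos"])]
f=lambda p:np.concatenate([fk(q,p)[0]-x for q,x in D]+[[(p[0])*.005,p[3]*.005]])
r=least_squares(f,[0,350,400,0,400,250,0]);p=r.x;print(p,r.fun); np.save('p.npy',p)
# pick pose
def tool(z,y):
    z=np.array(z)/np.linalg.norm(z); y=np.array(y)-z*np.dot(y,z); y/=np.linalg.norm(y)
    return Ro.from_matrix(np.c_[np.cross(y,z),y,z])
d=np.pi/180; th=28*d
h=np.array([np.cos(-46.2*d),np.sin(-46.2*d),0]); c=np.array([-h[1],h[0],0]); a=np.sin(th)*h-np.cos(th)*np.array([0,0,1])
Rp=tool(a,c); g=np.array([548.5,-321.8,49.])
q,e=ik(g+19*a,Rp,s["qpos"],p);print("pick",q,e)
for lift in(100,200):
    q2,e=ik(g+19*a+[0,0,lift],Rp,q,p);print("lift",lift,q2,e)
for az in range(-180,180,30):
    hd=np.array([np.cos(az*d),np.sin(az*d),0])      # horizontal tool direction = -h_final
    z=np.cos(th)*hd-np.sin(th)*np.array([0,0,1])
    y=np.cross([0,0,1],-hd)                          # c_final = up x h_final
    for z0 in (72.,150.):
        best=min((ik(np.array([514,-48,z0])+19*z,tool(z,y),np.array(q0),p) for q0 in([0,30,100,45,60,0],[0,30,100,90,80,90],[0,30,100,-45,60,-90],[0,30,100,0,60,90])),key=lambda k:k[1])
        print(az,z0,best[0],round(best[1],2))
E
```

```text
[  0.15 140.36 591.51  25.12 416.91 335.55  11.51] [ 0.    0.    0.01 -0.02 -0.03 -0.02  0.02  0.02  0.01  0.    0.13]
pick [-27.04  25.84 116.22 -38.59  14.3  -35.23] 4.121147867408581e-13
lift 100 [-27.04  17.74 110.05 -19.88  26.95 -55.08] 2.7853275241795927e-12
lift 200 [-27.04  11.97 101.73 -13.74  40.46 -62.41] 1.1368683772161603e-13
-180 72.0 [ -4.29  53.65  73.25  -4.18 114.98 -93.78] 0.0
-180 150.0 [ -4.29  48.96  71.02  -4.46 121.87 -94.38] 0.0
-150 72.0 [   6.05   51.21   79.37  -22.12  107.9  -108.9 ] 0.0
-150 150.0 [   6.05   46.26   77.19  -23.19  114.49 -111.85] 0.0
-120 72.0 [  15.57   46.06   92.73  -38.27   93.56 -117.52] 0.0
-120 150.0 [  15.57   40.39   90.57  -38.84   99.69 -122.44] 0.0
-90 72.0 [  23.08   39.77  110.48  -56.71   76.36 -118.02] 0.0
-90 150.0 [  23.08   32.74  108.14  -55.19   81.61 -125.93] 0.0
-60 72.0 [  25.32   33.87  125.44  -77.06   62.48 -116.48] 9.3
-60 150.0 [  25.65   24.56  125.89  -77.06   63.85 -124.03] 2.42
-30 72.0 [ 16.35  32.94 148.42 225.84  62.94 -88.9 ] 0.0
-30 150.0 [  16.35   17.96  144.14  235.7    50.65 -106.71] 0.0
0 72.0 [-15.37  25.82 149.76 161.49  51.19 -87.19] 11.54
0 150.0 [-14.35  15.58 149.76 162.71  47.56 -85.06] 0.58
30 72.0 [-36.62  32.7  142.4  110.88  60.15 -84.82] 0.0
30 150.0 [-36.62  19.99 138.73 100.91  55.62 -66.2 ] 0.0
60 72.0 [-39.17  35.99 123.06  71.05  67.16 -67.48] 0.0
60 150.0 [-39.17  27.48 120.42  67.08  71.16 -56.34] 0.0
90 72.0 [-33.58  42.03 103.83  47.77  83.43 -61.92] 0.0
90 150.0 [-33.58  35.58 101.58  47.36  89.3  -55.5 ] 0.0
120 72.0 [-24.85  48.11  87.33  31.07  99.9  -65.79] 0.0
120 150.0 [-24.85  42.75  85.17  31.98 106.31 -61.76] 0.0
150 72.0 [-14.79  52.46  76.22  14.45 111.82 -77.26] 0.0
150 150.0 [-14.79  47.65  74.02  15.3  118.6  -75.27] 0.0
```

```bash
cat >> fk.py <<'E'
def tool(z,y):
    z=np.array(z)/np.linalg.norm(z); y=np.array(y)-z*np.dot(y,z); y/=np.linalg.norm(y)
    return Ro.from_matrix(np.c_[np.cross(y,z),y,z])
d=np.pi/180; th=28*d
h=np.array([np.cos(-46.2*d),np.sin(-46.2*d),0]); c=np.array([-h[1],h[0],0]); a=np.sin(th)*h-np.cos(th)*np.array([0,0,1])
Rp=tool(a,c); g=np.array([548.5,-321.8,49.]); p=np.load('p.npy')
zf=np.array([-np.cos(th),0,-np.sin(th)]); Rf=tool(zf,[0,1,0])
def need(s,x,Rt):
    R=Ro.from_euler('xyz',s["ee_rot"],degrees=True)
    print("shift units",np.round((x-s["ee_pos"])/200,4),"turn units",np.round((Rt*R.inv()).as_rotvec()/(np.pi/2),4))
E
python3 - <<'E'
from fk import *
from workcell import env
need(env.state(),g+19*a,Rp)
E
```

```text
shift units [ 0.1291 -0.1319 -0.353 ] turn units [ 0.0082 -0.0062  0.0102]
```

send_rows:
  targets:
    - [[0.008,-0.006,0.01,0.013,-0.013,-0.036,-1],[0,0,0,0.026,-0.026,-0.07,-1],[0,0,0,0.026,-0.026,-0.07,-1],[0,0,0,0.026,-0.026,-0.07,-1],[0,0,0,0.025,-0.026,-0.07,-1],[0,0,0,0.013,-0.014,-0.037,-1],[0,0,0,0,0,0,-1],[0,0,0,0,0,0,-1]]

```text
time_s: 5.6
ee_pos: [554.8, -328.1, 33.6]
ee_rot: [180.0, 28.2, 133.8]
force: [0.1, 0.7, -0.6]
gripper_width: 91.3
gripper_force: 0.0
```

```bash
python3 st.py
python3 - <<'E'
from h import *
from fk import *
need(env.state(),g+19*a,Rp)
ims=[]
for n,cc in(("top",(445,272)),("scene",(194,222))):
    im,_=grab(n); ims.append(cv2.resize(im[cc[1]-45:cc[1]+45,cc[0]-45:cc[0]+45],(390,390),interpolation=cv2.INTER_CUBIC))
save('pick',np.hstack(ims))
E
```

```text
5.6 q [-26.97  25.7  116.27 -39.01  14.3  -34.77] tcp [ 554.82 -328.05   33.6 ] grasp [ 548.68 -321.64   50.18] z [ 0.33 -0.34 -0.88] y [0.72 0.69 0.  ] f [ 0.14  0.7  -0.6 ] w 91.31318321045329
shift units [-0.0007 -0.0009 -0.0069] turn units [0.0013 0.0013 0.0001]
```

View pics/pick.png

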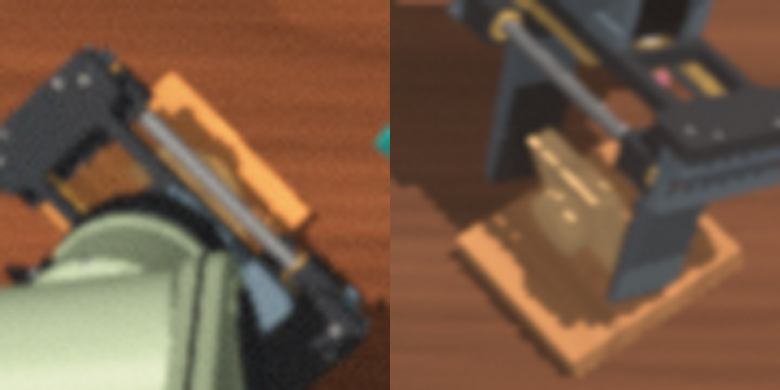

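The crop shows the fingers straddling the flange, with the near finger at right (650,240) and the far finger at (505,130). They are clear of the holder, so I am closing.

send_rows:
  targets:
    - [[0,0,0,0,0,0,1],[0,0,0,0,0,0,1],[0,0,0,0,0,0,1],[0,0,0,0,0,0,1],[0,0,0,0,0,0,1],[0,0,0,0,0,0,1],[0,0,0,0,0,0,1]]
  grip_force: 30

```text
time_s: 6.4
ee_pos: [553.7, -327.4, 31.7]
ee_rot: [-179.9, 28.0, 133.8]
force: [-0.7, -0.7, 1.5]
gripper_width: 57.8
gripper_force: 30.0
```

send_rows:
  targets:
    - [[0,0,0,0,0,0.05,1],[0,0,0,0,0,0.1,1],[0,0,0,0,0,0.15,1],[0,0,0,0,0,0.15,1],[0,0,0,0,0,0.15,1],[0,0,0,0,0,0.15,1],[0,0,0,0,0,0.15,1],[0,0,0,0,0,0,1],[0,0,0,0,0,0,1]]

```text
time_s: 7.3
ee_pos: [553.4, -327.3, 211.6]
ee_rot: [-179.9, 28.0, 133.8]
force: [-0.3, -0.7, -1.6]
gripper_width: 58.0
gripper_force: 30.0
```

```bash
python3 st.py
python3 - <<'E'
from h import *
from fk import *
np.set_printoptions(precision=3,suppress=True)
s=env.state()
x=np.array([513.9+19*zf[0],-48+0,66+19*zf[2]+100])
need(s,x,Rf)
q=np.array(s["qpos"]); R0=Ro.from_euler('xyz',s["ee_rot"],degrees=True); v=(Rf*R0.inv()).as_rotvec()
for k in range(1,14):
    q,e=ik(s["ee_pos"]+(x-s["ee_pos"])*k/13,Ro.from_rotvec(v*k/13)*R0,q,p);print(q,round(e,3))
E
```

```text
7.3 q [-26.97  12.84 103.78 -14.74  37.68 -61.13] tcp [ 553.38 -327.26  211.57] grasp [ 547.29 -320.88  228.18] z [ 0.32 -0.34 -0.88] y [ 0.72  0.69 -0.  ] f [-0.32 -0.73 -1.6 ] w 58.00917585713218
shift units [-0.281  1.396 -0.273] turn units [0.402 0.94  0.401]
[-25.488  14.207 100.074 -12.137  46.593 -65.839] 0.0
[-23.937  16.027  96.404 -10.535  55.141 -69.423] 0.0
[-22.337  18.215  92.826  -9.452  63.292 -72.384] 0.0
[-20.7    20.699  89.391  -8.659  71.039 -74.972] 0.0
[-19.033  23.417  86.144  -8.034  78.383 -77.325] 0.0
[-17.338  26.311  83.124  -7.507  85.329 -79.53 ] 0.0
[-15.615  29.331  80.365  -7.034  91.883 -81.643] 0.0
[-13.858  32.435  77.895  -6.591  98.051 -83.709] 0.0
[-12.063  35.585  75.736  -6.161 103.838 -85.763] 0.0
[-10.219  38.75   73.903  -5.738 109.252 -87.836] 0.0
[ -8.317  41.902  72.404  -5.32  114.304 -89.962] 0.0
[ -6.345  45.019  71.24   -4.914 119.003 -92.175] 0.0
[ -4.292  48.083  70.402  -4.538 123.366 -94.517] 0.0
```

send_rows:
  targets:
    - [[0.0309,0.0723,0.0308,-0.0216,0.1074,-0.021,1],[0.0309,0.0723,0.0308,-0.0216,0.1074,-0.021,1],[0.0309,0.0723,0.0308,-0.0216,0.1074,-0.021,1],[0.0309,0.0723,0.0308,-0.0216,0.1074,-0.021,1],[0.0309,0.0723,0.0308,-0.0216,0.1074,-0.021,1],[0.0309,0.0723,0.0308,-0.0216,0.1074,-0.021,1],[0.0309,0.0723,0.0308,-0.0216,0.1074,-0.021,1],[0.0309,0.0723,0.0308,-0.0216,0.1074,-0.021,1],[0.0309,0.0723,0.0308,-0.0216,0.1074,-0.021,1],[0.0309,0.0723,0.0308,-0.0216,0.1074,-0.021,1],[0.0309,0.0723,0.0308,-0.0216,0.1074,-0.021,1],[0.0309,0.0723,0.0308,-0.0216,0.1074,-0.021,1]]

```text
time_s: 8.5
ee_pos: [501.4, -69.1, 159.3]
ee_rot: [-175.5, -55.7, 173.4]
force: [-0.6, 0.3, -0.5]
gripper_width: 58.1
gripper_force: 30.0
```

send_rows:
  targets:
    - [[0.0309,0.0723,0.0308,-0.0216,0.1074,-0.021,1],[0,0,0,0,0,0,1],[0,0,0,0,0,0,1],[0,0,0,0,0,0,1]]

```text
time_s: 8.9
ee_pos: [497.5, -48.9, 157.3]
ee_rot: [-179.8, -61.9, 179.8]
force: [-0.3, -0.2, -0.5]
gripper_width: 57.9
gripper_force: 30.0
```

```bash
python3 st.py
python3 - <<'E'
from h import *
from fk import *
np.set_printoptions(precision=1,suppress=True)
s=env.state(); need(s,np.array([513.9+19*zf[0],-48,66+19*zf[2]+100]),Rf)
ims=[]
for n in("top","scene"):
    im,dd=grab(n); np.save(n+'2.npy',dd); cv2.imwrite(n+'2.png',im[...,::-1])
    K,R,t=cam(n); q=K@(R@np.array([514,-48,166])+t); u,v=(q[:2]/q[2]).astype(int); print(n,u,v)
    ims.append(cv2.resize(im[v-45:v+45,u-45:u+45],(390,390),interpolation=cv2.INTER_CUBIC))
save('held',np.hstack(ims))
E
```

```text
8.9 q [ -4.38  48.07  70.34  -4.57 123.37 -94.47] tcp [497.48 -48.95 157.26] grasp [514.07 -48.96 166.1 ] z [-0.88  0.   -0.47] y [ 0.  1. -0.] f [-0.33 -0.23 -0.52] w 57.925748702374314
shift units [-0.  0. -0.] turn units [0. 0. 0.]
top 314 281
scene 326 172
```

View pics/held.png

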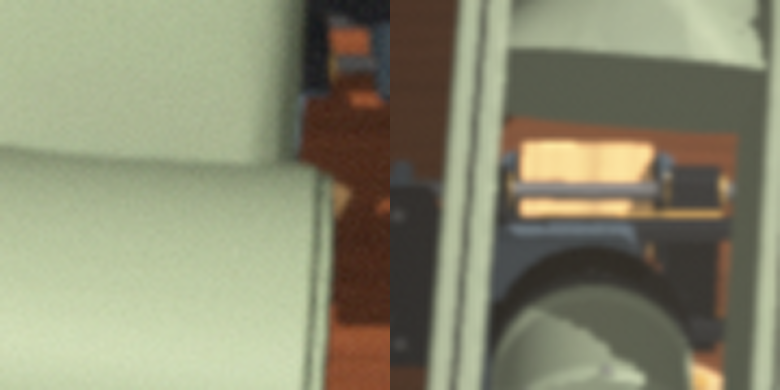

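Only the scene view shows the held block: the flat face is up between the pads at about (326,168), while the top view is blocked by the arm. I'll measure the face from the scene depth.

```bash
python3 st.py
python3 - <<'E'
from h import *
np.set_printoptions(precision=2,suppress=True)
im=cv2.imread('scene2.png');d=np.load('scene2.npy')
hsv=cv2.cvtColor(im,cv2.COLOR_BGR2HSV)
u0,v0,u1,v1=306,154,348,184
m=np.zeros(d.shape,bool); m[v0:v1,u0:u1]=((hsv[...,1]>60)&(hsv[...,2]>190))[v0:v1,u0:u1]
v,u=np.nonzero(m&(d>0)); P=world("scene",np.c_[u,v],d[v,u])
print(len(P),np.percentile(P[:,2],[5,25,50,75,95]))
k=np.abs(P[:,2]-np.median(P[:,2]))<8; P=P[k]; uv=np.c_[u,v][k]
A=np.c_[P[:,:2]-P[:,:2].mean(0),np.ones(len(P))]; s=np.linalg.lstsq(A,P[:,2],rcond=None)[0]; print("plane slopes",s, P.mean(0), P.min(0),P.max(0))
cn=cv2.convexHull(uv.astype(np.int32))[:,0]
print(cv2.minAreaRect(plane("scene",cn,169.5)[:,:2].astype(np.float32)))
for q in range(v0,v1,1):
    w=np.nonzero(m[q])[0]; 
    if len(w): print(q,w.min(),w.max(),np.round(plane("scene",[[326,q]],169.5)[0,0],1),end=' | ')
E
```

```text
9.0 q [ -4.41  47.98  70.31  -4.55 123.38 -94.49] tcp [497.57 -49.11 158.09] grasp [514.14 -49.14 166.97] z [-0.88  0.   -0.47] y [ 0.  1. -0.] f [ 0.21  0.14 -0.54] w 57.85041605547726
366 [167.02 168.6  169.75 170.6  223.85]
plane slopes [  0.01  -0.01 169.58] [500.83 -52.51 169.58] [481.84 -79.2  165.98] [528.41 -20.68 173.74]
((505.3902587890625, -49.6303596496582), (42.4847412109375, 58.61488723754883), 0.8358400464057922)
159 315 322 481.5 | 160 312 340 484.2 | 161 311 341 486.9 | 162 311 341 489.7 | 163 311 341 492.4 | 164 311 340 495.1 | 165 311 339 497.7 | 166 311 339 500.4 | 167 311 338 503.1 | 168 312 338 505.7 | 173 312 335 518.9 | 174 311 336 521.5 | 175 311 336 524.1 | 176 312 335 526.7 |
```

send_rows:
  targets:
    - [[0,0,0,0.0135,0.0025,-0.1,1],[0,0,0,0,0,-0.15,1],[0,0,0,0,0,-0.11,1],[0,0,0,0,0,-0.0475,1],[0,0,0,0,0,0,1],[0,0,0,0,0,0,1],[0,0,0,0,0,0,1]]

```text
time_s: 9.7
ee_pos: [500.8, -47.8, 76.5]
ee_rot: [-180.0, -61.9, 179.9]
force: [-0.6, -1.1, 0.3]
gripper_width: 57.8
gripper_force: 30.0
```

send_rows:
  targets:
    - [[0,0,0,0,0,-0.01,1],[0,0,0,0,0,-0.01,1],[0,0,0,0,0,-0.01,1],[0,0,0,0,0,-0.01,1],[0,0,0,0,0,0,1]]

```text
time_s: 10.2
ee_pos: [500.1, -47.6, 67.3]
ee_rot: [-180.0, -62.0, 180.0]
force: [0.1, 0.6, -0.3]
gripper_width: 57.7
gripper_force: 30.0
```

```bash
python3 st.py; python3 -c "
from h import *
for _ in range(2):
    im,d=grab('scene'); s=env.state(); print(s['ee_pos'],s['force'],s['torque'])
K,R,t=cam('scene'); q=K@(R@np.array([514,-48,70])+t); u,v=(q[:2]/q[2]).astype(int); print(u,v)
save('ins',cv2.resize(im[v-40:v+40,u-50:u+50],None,fx=6,fy=6,interpolation=cv2.INTER_CUBIC))"
```

```text
10.2 q [ -4.26  53.6   72.61  -4.14 115.68 -93.78] tcp [500.13 -47.63  67.29] grasp [516.74 -47.64  76.11] z [-0.88  0.   -0.47] y [ 0.  1. -0.] f [ 0.06  0.64 -0.29] w 57.6707144084841
[500.1956648  -47.60508195  67.41758639] [ 0.44735817 -0.03048579 -0.78841026] [ 0.07522917 -0.63778532  0.04738283]
[500.2396315  -47.6445633   67.52500463] [-0.15935341  0.15159453 -0.61619433] [ 0.10357482 -0.70660278 -0.05120584]
326 204
```

send_rows:
  targets:
    - [[0,0,0,0,0,-0.01,1],[0,0,0,0,0,-0.01,1],[0,0,0,0,0,-0.01,1],[0,0,0,0,0,0,1]]

```text
time_s: 10.7
ee_pos: [500.1, -47.6, 61.3]
ee_rot: [-180.0, -62.0, 180.0]
force: [0.8, -0.8, -0.6]
gripper_width: 57.7
gripper_force: 30.0
```

send_rows:
  targets:
    - [[0,0,0,0,0,-0.005,1],[0,0,0,0,0,-0.005,1],[0,0,0,0,0,0,1]]

```text
time_s: 11.0
ee_pos: [500.3, -47.6, 59.5]
ee_rot: [-180.0, -62.0, 180.0]
force: [-0.1, -0.7, -0.2]
gripper_width: 57.6
gripper_force: 30.0
```

send_rows:
  targets:
    - [[0,0,0,0,0,-0.005,1],[0,0,0,0,0,0,1]]

```text
time_s: 11.2
ee_pos: [500.3, -47.6, 58.7]
ee_rot: [-180.0, -62.0, 179.9]
force: [-0.9, -0.2, 0.5]
gripper_width: 57.6
gripper_force: 30.0
```

send_rows:
  targets:
    - [[0,0,0,0,0,-0.005,1],[0,0,0,0,0,0,1]]

```text
time_s: 11.4
ee_pos: [500.2, -47.7, 58.6]
ee_rot: [-180.0, -62.0, 179.9]
force: [1.4, -0.1, 4.0]
gripper_width: 57.7
gripper_force: 30.0
```

send_rows:
  targets:
    - [[0,0,0,0,0,-0.004,1],[0,0,0,0,0,0,1]]

```text
time_s: 11.6
ee_pos: [500.2, -47.7, 58.6]
ee_rot: [-180.0, -62.1, 180.0]
force: [1.5, 0.5, 7.5]
gripper_width: 57.3
gripper_force: 30.0
```

send_rows:
  targets:
    - [[0,0,0,0,0,0.004,-1],[0,0,0,0,0,0,-1],[0,0,0,0,0,0,-1],[0,0,0,0,0,0,-1],[0,0,0,0,0,0,-1],[0,0,0,0,0,0.1,-1],[0,0,0,0,0,0.2,-1],[0,0,0,0,0,0.2,-1],[0,0,0,0,0,0.2,-1]]

```text
time_s: 12.5
ee_pos: [500.1, -47.6, 200.6]
ee_rot: [-180.0, -62.0, 179.9]
force: [0.8, 0.9, -0.3]
gripper_width: 91.1
gripper_force: 0.0
```

```bash
python3 st.py
python3 - <<'E'
from fk import *
from workcell import env
np.set_printoptions(precision=2,suppress=True)
s=env.state(); 
for x,yaw in (([438.8,301,120],-8),):
    Rt=tool([0,0,-1],[np.cos(yaw*d),np.sin(yaw*d),0]); need(s,np.array(x),Rt); 
    Rm=tool([0,0,-1],[0,1,0]); need(s,np.array([470,-48,180]),Rm)
    print(ik(np.array([470,-48,180]),Rm,s["qpos"],p)); print(ik(np.array(x),Rt,[29,20,100,0,60,37],p),ik(np.array([x[0],x[1],14]),Rt,[29,20,100,0,60,37],p))
E
```

```text
12.5 q [ -4.26  46.13  67.78  -4.73 127.89 -94.88] tcp [500.05 -47.61 200.56] grasp [516.64 -47.62 209.4 ] z [-0.88  0.   -0.47] y [ 0.  1. -0.] f [ 0.82  0.88 -0.33] w 91.07928912630776
shift units [-0.31  1.74 -0.4 ] turn units [-0.58 -0.51 -0.97]
shift units [-0.15 -0.   -0.1 ] turn units [-0.   -0.69  0.  ]
(array([ -7.23,  10.61, 105.52,  -0.  ,  63.86, -97.23]), np.float64(5.045818111433777e-12))
(array([ 33.21,  19.03, 103.27,  -0.  ,  57.7 ,  41.21]), np.float64(3.979039320256561e-13)) (array([ 33.21,  26.48, 110.14,  -0.  ,  43.38,  41.21]), np.float64(2.2737367544323206e-13))
```

send_rows:
  targets:
    - [[-0.0414,-0.0364,-0.0693,-0.022,0.1243,-0.0143,-1],[-0.0414,-0.0364,-0.0693,-0.022,0.1243,-0.0143,-1],[-0.0414,-0.0364,-0.0693,-0.022,0.1243,-0.0143,-1],[-0.0414,-0.0364,-0.0693,-0.022,0.1243,-0.0143,-1],[-0.0414,-0.0364,-0.0693,-0.022,0.1243,-0.0143,-1],[-0.0414,-0.0364,-0.0693,-0.022,0.1243,-0.0143,-1],[-0.0414,-0.0364,-0.0693,-0.022,0.1243,-0.0143,-1],[-0.0414,-0.0364,-0.0693,-0.022,0.1243,-0.0143,0.1],[-0.0414,-0.0364,-0.0693,-0.022,0.1243,-0.0143,0.1],[-0.0414,-0.0364,-0.0693,-0.022,0.1243,-0.0143,0.1],[-0.0414,-0.0364,-0.0693,-0.022,0.1243,-0.0143,0.1],[-0.0414,-0.0364,-0.0693,-0.022,0.1243,-0.0143,0.1]]

```text
time_s: 13.7
ee_pos: [447.0, 251.1, 165.2]
ee_rot: [-173.8, -7.2, 93.9]
force: [0.3, 0.1, 0.3]
gripper_width: 54.0
gripper_force: 0.0
```

send_rows:
  targets:
    - [[-0.0414,-0.0364,-0.0693,-0.022,0.1243,-0.0143,0.1],[-0.0414,-0.0364,-0.0693,-0.022,0.1243,-0.0143,0.1],[0,0,0,0,0,0,0.1],[0,0,0,0,0,0,0.1],[0,0,0,0,0,0,0.1]]

```text
time_s: 14.2
ee_pos: [439.7, 294.8, 158.5]
ee_rot: [-179.6, -0.5, 83.2]
force: [-0.2, -0.3, -0.3]
gripper_width: 40.9
gripper_force: 0.0
```

```bash
python3 st.py
python3 - <<'E'
from h import *
from fk import *
np.set_printoptions(precision=2,suppress=True)
s=env.state(); yaw=-8; Rt=tool([0,0,-1],[np.cos(yaw*d),np.sin(yaw*d),0]); need(s,np.array([439.3,301,60]),Rt)
ims=[]
for n,cb in(("top",(270,245,365,325)),("scene",(280,160,370,245))):
    im,dd=grab(n);hsv=cv2.cvtColor(im,cv2.COLOR_RGB2HSV)
    u0,v0,u1,v1=cb; v,u=np.mgrid[v0:v1,u0:u1];v=v.ravel();u=u.ravel();P=world(n,np.c_[u,v],dd[v,u])
    k=(P[:,2]>66)&(P[:,2]<78); q=P[k]; A=np.c_[q[:,:2]-q[:,:2].mean(0),np.ones(len(q))]
    print(n,len(q),np.linalg.lstsq(A,q[:,2],rcond=None)[0],cv2.minAreaRect(q[:,:2].astype(np.float32)))
    m=np.zeros(dd.shape,bool); m[v[k],u[k]]=1; print(cv2.minAreaRect(plane(n,np.c_[u,v][k],72)[:,:2].astype(np.float32)))
    ims.append(cv2.resize(im[v0:v0+80,u0:u0+90],None,fx=4.4,fy=4.4,interpolation=cv2.INTER_CUBIC))
save('seated',np.hstack(ims))
E
```

```text
14.2 q [ 32.18  16.69 100.52   0.73  62.82  38.62] tcp [439.72 294.79 158.49] grasp [439.84 294.61 177.29] z [-0.01  0.01 -1.  ] y [ 0.99 -0.12 -0.01] f [-0.22 -0.26 -0.29] w 40.94607586609215
shift units [-0.    0.03 -0.49] turn units [-0.01 -0.   -0.01]
top 738 [-0.   -0.   71.81] ((515.4517211914062, -48.08900451660156), (57.30345916748047, 56.998634338378906), 0.58830326795578)
((515.3134765625, -48.08428955078125), (56.62331771850586, 56.94115447998047), 0.5044263005256653)
scene 631 [-0.    0.   70.07] ((514.71875, -48.966880798339844), (62.31936264038086, 56.88705062866211), 0.7729342579841614)
((518.9701538085938, -49.0372428894043), (61.763919830322266, 56.74652862548828), 0.615147590637207)
```

View pics/seated.png

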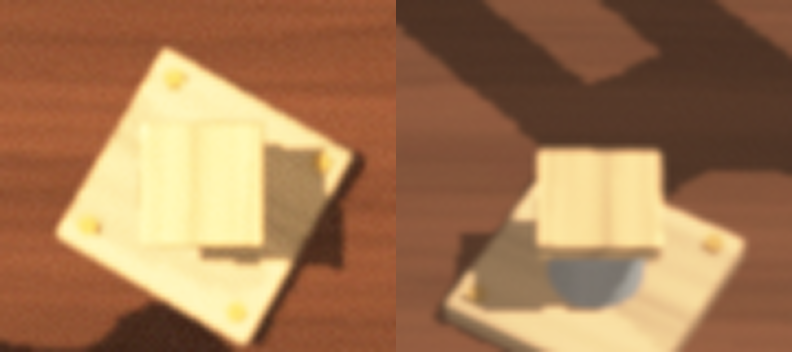

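The crop shows the block seated flat face up and level (face at z≈71.8), centred near (515,-48) and square with the world axes. Next is the long bar.

send_rows:
  targets:
    - [[-0.007,-0.003,-0.01,-0.002,0.03,-0.09,0.1],[0,0,0,0,0,-0.2,0.1],[0,0,0,0,0,-0.2,0.1],[0,0,0,0,0,-0.09,0.1],[0,0,0,0,0,0,0.1],[0,0,0,0,0,0,0.1]]

```text
time_s: 14.9
ee_pos: [440.0, 301.2, 42.3]
ee_rot: [-179.9, 0.1, 82.3]
force: [-0.3, 0.2, 0.0]
gripper_width: 41.1
gripper_force: 0.0
```

```bash
python3 st.py
python3 - <<'E'
from h import *
from fk import *
np.set_printoptions(precision=4,suppress=True)
s=env.state(); yaw=-8; Rt=tool([0,0,-1],[np.cos(yaw*d),np.sin(yaw*d),0]); need(s,np.array([439.3,301,14.5]),Rt)
E
```

```text
14.9 q [ 33.17  24.39 108.32  -0.04  47.4   40.94] tcp [440.   301.15  42.26] grasp [440.02 301.18  61.06] z [-0. -0. -1.] y [ 0.99 -0.13 -0.  ] f [-0.28  0.2   0.04] w 41.1330210200057
shift units [-0.0035 -0.0008 -0.1388] turn units [ 0.0009 -0.0009 -0.0028]
```

send_rows:
  targets:
    - [[0,0,-0.003,-0.003,0,-0.08,0.1],[0,0,0,0,0,-0.04,0.1],[0,0,0,0,0,-0.018,0.1],[0,0,0,0,0,0,0.1],[0,0,0,0,0,0,0.1]]

```text
time_s: 15.4
ee_pos: [438.9, 301.9, 14.9]
ee_rot: [-180.0, 0.1, 82.1]
force: [-0.3, -1.0, 0.3]
gripper_width: 40.9
gripper_force: 0.0
```

send_rows:
  targets:
    - [[0,0,0,0,0,0,1],[0,0,0,0,0,0,1],[0,0,0,0,0,0,1],[0,0,0,0,0,0,1],[0,0,0,0,0,0,1]]
  grip_force: 30

```text
time_s: 15.9
ee_pos: [438.6, 301.8, 14.6]
ee_rot: [-179.9, 0.1, 82.1]
force: [-0.8, -0.3, 2.8]
gripper_width: 23.6
gripper_force: 30.0
```

send_rows:
  targets:
    - [[0,0,0,0,0,0.02,1],[0,0,0,0,0,0.08,1],[0,0,0,0,0,0.2,1],[0,0,0,0,0,0.2,1],[0,0,0,0,0,0.2,1],[0,0,0,0,0,0,1],[0,0,0,0,0,0,1]]

```text
time_s: 16.6
ee_pos: [438.5, 301.7, 155.0]
ee_rot: [-180.0, 0.0, 82.1]
force: [-0.1, -0.2, -1.0]
gripper_width: 23.8
gripper_force: 30.0
```

```bash
python3 st.py
python3 - <<'E'
from h import *
from fk import *
np.set_printoptions(precision=4,suppress=True)
s=env.state(); Rt=tool([0,0,-1],[1,0,0]); need(s,np.array([513.8,-47.8,160]),Rt)
im,_=grab("top"); cv2.imwrite('top3.png',im[...,::-1])
im,dd=grab("scene"); np.save('scene3.npy',dd); cv2.imwrite('scene3.png',im[...,::-1])
K,R,t=cam("top"); q=K@(R@(s["ee_pos"])+t); print(q/q[2]); K,R,t=cam("scene"); q=K@(R@(s["ee_pos"])+t); print(q/q[2])
E
```

```text
16.6 q [ 33.31  17.13 100.42  -0.03  62.49  41.26] tcp [438.55 301.7  154.95] grasp [438.55 301.71 173.75] z [-0. -0. -1.] y [ 0.99 -0.14 -0.  ] f [-0.11 -0.19 -0.97] w 23.79084002252749
shift units [ 0.3763 -1.7475  0.0252] turn units [ 0.0005 -0.0001  0.0881]
[131.042  320.1629   1.    ]
[497.845  150.4017   1.    ]
```

send_rows:
  targets:
    - [[0,0,0.011,0.0239,-0.1091,0,1],[0,0,0.011,0.0478,-0.2182,0,1],[0,0,0.011,0.0478,-0.2182,0,1],[0,0,0.011,0.0478,-0.2182,0,1],[0,0,0.011,0.0478,-0.2182,0,1],[0,0,0.011,0.0478,-0.2182,0,1],[0,0,0.011,0.0478,-0.2182,0,1],[0,0,0.011,0.0478,-0.2182,0,1],[0,0,0,0.0239,-0.1091,0,1],[0,0,0,0,0,-0.15,1],[0,0,0,0,0,-0.15,1],[0,0,0,0,0,0,1]]

```text
time_s: 17.9
ee_pos: [510.6, -47.4, 89.3]
ee_rot: [-179.2, 0.0, 89.9]
force: [-0.4, 0.4, -0.8]
gripper_width: 24.0
gripper_force: 30.0
```

send_rows:
  targets:
    - [[0,0,0,0,0,0,1],[0,0,0,0,0,0,1]]

```text
time_s: 18.1
ee_pos: [515.7, -47.3, 95.1]
ee_rot: [180.0, 0.1, 90.0]
force: [-0.3, 0.5, 0.3]
gripper_width: 23.6
gripper_force: 30.0
```

```bash
python3 st.py
python3 - <<'E'
from h import *
from fk import *
np.set_printoptions(precision=4,suppress=True)
s=env.state(); Rt=tool([0,0,-1],[1,0,0]); need(s,np.array([515,-47.4,95]),Rt)
ims=[]
for n in("top","scene"):
    im,dd=grab(n); np.save(n+'4.npy',dd); cv2.imwrite(n+'4.png',im[...,::-1])
    K,R,t=cam(n); q=K@(R@np.array([514,-48,85])+t); u,v=(q[:2]/q[2]).astype(int); print(u,v)
    ims.append(cv2.resize(im[v-50:v+50,u-65:u+65],None,fx=3,fy=3,interpolation=cv2.INTER_CUBIC))
save('long',np.hstack(ims))
E
```

```text
18.1 q [ -6.44  19.44 106.95  -0.14  53.6   -6.36] tcp [515.73 -47.34  95.08] grasp [515.73 -47.31 113.88] z [ 0. -0. -1.] y [1. 0. 0.] f [-0.29  0.5   0.27] w 23.588641484757662
shift units [-0.0037 -0.0003 -0.0004] turn units [ 0.0013  0.     -0.    ]
315 285
326 199
```

View pics/long.png

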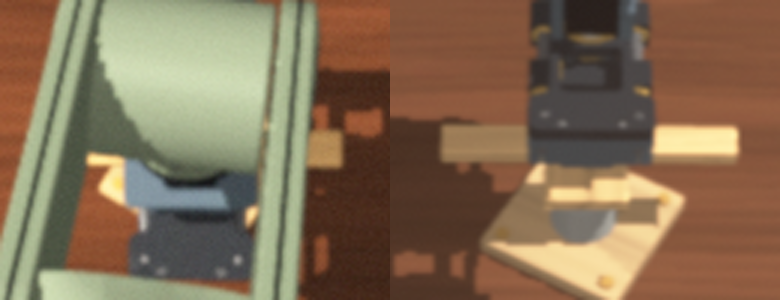

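Run:
```python
from h import *
np.set_printoptions(precision=1,suppress=True)
n="scene"; im=cv2.imread('scene4.png'); d=np.load('scene4.npy'); hsv=cv2.cvtColor(im,cv2.COLOR_BGR2HSV)
v,u=np.mgrid[185:212,270:385]; v=v.ravel();u=u.ravel(); P=world(n,np.c_[u,v],d[v,u])
k=(P[:,2]>90)&(P[:,2]<110)&((u<305)|(u>350)); 
print(k.sum(),P[k].min(0),P[k].max(0),np.median(P[k],0))
kk=k&(P[:,2]>99); q=plane(n,np.c_[u,v][kk],104.5); print("ends at 104.5 plane",q.min(0),q.max(0), cv2.minAreaRect(q[:,:2].astype(np.float32)))
```

```text
644 [ 503.4 -147.8   90.1] [531.5  51.8 107.5] [522.1 -93.2 102.3]
ends at 104.5 plane [ 507.  -147.5  104.5] [535.5  51.1 104.5] ((521.259765625, -48.20562744140625), (26.559520721435547, 198.7933807373047), 0.603073239326477)
```

send_rows:
  targets:
    - [[0,0,0,-0.006,-0.0015,-0.03,1],[0,0,0,0,0,-0.03,1],[0,0,0,0,0,-0.02,1],[0,0,0,0,0,-0.012,1],[0,0,0,0,0,-0.005,1],[0,0,0,0,0,0,1],[0,0,0,0,0,0,1]]

```text
time_s: 18.9
ee_pos: [513.9, -47.8, 74.9]
ee_rot: [-179.9, 0.1, 90.0]
force: [-0.4, 0.6, -0.3]
gripper_width: 23.7
gripper_force: 30.0
```

send_rows:
  targets:
    - [[0,0,0,0,0,-0.004,1],[0,0,0,0,0,0,1]]

```text
time_s: 19.1
ee_pos: [514.0, -47.8, 74.6]
ee_rot: [-180.0, 0.1, 90.0]
force: [-1.3, -0.1, 3.3]
gripper_width: 23.7
gripper_force: 30.0
```

send_rows:
  targets:
    - [[0,0,0,0,0,0,0.1],[0,0,0,0,0,0,0.1],[0,0,0,0,0,0,0.1],[0,0,0,0,0,0.05,0.1],[0,0,0,0,0,0.15,0.1],[0,0,0,0,0,0.15,0.1],[0,0,-0.0085,0.043,0.208,0.05,0.1],[0,0,-0.0085,0.043,0.208,0,0.1],[0,0,-0.0085,0.043,0.208,0,0.1],[0,0,-0.0085,0.043,0.208,0,0.1],[0,0,-0.0085,0.043,0.208,0,0.1],[0,0,-0.0085,0.043,0.208,0,0.1]]

```text
time_s: 20.3
ee_pos: [565.6, 203.6, 154.9]
ee_rot: [-180.0, 0.1, 85.4]
force: [0.4, -0.1, -0.2]
gripper_width: 41.2
gripper_force: 0.0
```

send_rows:
  targets:
    - [[0,0,-0.0045,0.043,0.208,0,0.1],[0,0,0,0.043,0.208,0,0.1],[0,0,0,0,0,-0.15,0.1],[0,0,0,0,0,-0.2,0.1],[0,0,0,0,0,0,0.1],[0,0,0,0,0,0,0.1],[0,0,0,0,0,0,0.1]]

```text
time_s: 21.0
ee_pos: [584.0, 285.4, 86.5]
ee_rot: [179.9, -0.0, 85.0]
force: [0.9, -0.1, 0.3]
gripper_width: 41.0
gripper_force: 0.0
```

```bash
python3 st.py
cat > chk.py <<'E'
from h import *
from fk import *
import sys
np.set_printoptions(precision=4,suppress=True)
def chk(layers,tag):
    for n in("top","scene"):
        im,dd=grab(n); np.save(n+tag+'.npy',dd); cv2.imwrite(n+tag+'.png',im[...,::-1])
        K,R,t=cam(n); q=K@(R@np.array([514,-48,85])+t); u0,v0=(q[:2]/q[2]).astype(int)
        v,u=np.mgrid[v0-75:v0+75,u0-75:u0+75]; v=v.ravel();u=u.ravel(); P=world(n,np.c_[u,v],dd[v,u])
        if n=="scene": P[:,2]+=1.8
        for h in layers:
            k=(np.abs(P[:,2]-h)<5.)&(np.abs(P[:,0]-514)<110)&(np.abs(P[:,1]+48)<110); q=plane(n,np.c_[u,v][k],h); f=q[:,:2].astype(np.float32)
            print(n,h,k.sum(),cv2.minAreaRect(f),f.min(0),f.max(0))
E
python3 - <<'E'
from chk import *
yaw=-5; need(env.state(),np.array([582.1,284.2,14.5]),tool([0,0,-1],[np.cos(yaw*d),np.sin(yaw*d),0]))
chk([72,84],'5')
E
```

```text
21.0 q [25.06 30.41 89.29 -0.06 60.19 30.13] tcp [584.05 285.41  86.55] grasp [584.01 285.41 105.35] z [ 0.  0. -1.] y [ 1.   -0.09  0.  ] f [ 0.91 -0.12  0.26] w 41.04476207355241
shift units [-0.0097 -0.006  -0.3602] turn units [-0.      0.0014  0.0005]
top 72 431 ((515.0615844726562, -34.328369140625), (82.26646423339844, 57.54984664916992), 88.0214614868164) [486.7557 -76.3345] [543.5689   7.2401]
top 84 1096 ((514.55517578125, -46.019142150878906), (197.3957061767578, 24.107894897460938), 89.82923889160156) [ 502.5465 -144.7525] [526.8539  52.6491]
scene 72 414 ((518.9586791992188, -48.296424865722656), (61.75691223144531, 198.75015258789062), 0.6151137948036194) [ 487.8047 -147.6173] [549.9229  51.1509]
scene 84 985 ((519.9678955078125, -48.259849548339844), (26.759553909301758, 198.8131103515625), 0.6098314523696899) [ 505.5509 -147.8032] [534.0611  51.0276]
```

send_rows:
  targets:
    - [[0,0,0,-0.0097,-0.006,-0.1,0.1],[0,0,0,0,0,-0.14,0.1],[0,0,0,0,0,-0.08,0.1],[0,0,0,0,0,-0.035,0.1],[0,0,0,0,0,0,0.1],[0,0,0,0,0,0,0.1]]

```text
time_s: 21.7
ee_pos: [581.6, 284.2, 14.5]
ee_rot: [179.9, 0.0, 85.0]
force: [0.6, -0.1, 0.9]
gripper_width: 41.0
gripper_force: 0.0
```

send_rows:
  targets:
    - [[0,0,0,0,0,0,1],[0,0,0,0,0,0,1],[0,0,0,0,0,0,1],[0,0,0,0,0,0,1],[0,0,0,0,0,0,1]]

```text
time_s: 22.2
ee_pos: [581.0, 284.0, 13.8]
ee_rot: [-180.0, 0.1, 85.0]
force: [0.4, -0.5, 4.2]
gripper_width: 23.8
gripper_force: 30.0
```

send_rows:
  targets:
    - [[0,0,0,0,0,0.02,1],[0,0,0,0,0,0.08,1],[0,0,0,0,0,0.2,1],[0,0,0,0,0,0.2,1],[0,0,0,0,0,0.2,1],[0,0,0,0,0,0,1],[0,0,0,0,0,0,1]]

```text
time_s: 22.9
ee_pos: [580.6, 283.8, 153.7]
ee_rot: [-180.0, 0.1, 85.0]
force: [-0.2, 0.1, -1.9]
gripper_width: 23.6
gripper_force: 30.0
```

```bash
python3 st.py
python3 - <<'E'
from chk import *
s=env.state()
for y in([0,1,0],[0,-1,0]):
    Rt=tool([0,0,-1],y);x=np.array([514.4,-47.3,160]); need(s,x,Rt); print(ik(x,Rt,[-6,19,107,0,54,-96*y[1]],p))
E
```

```text
22.9 q [25.06 27.   84.8  -0.06 68.26 30.09] tcp [580.63 283.85 153.71] grasp [580.64 283.87 172.51] z [-0. -0. -1.] y [ 1.   -0.09 -0.  ] f [-0.23  0.06 -1.91] w 23.581125716250014
shift units [-0.3312 -1.6557  0.0315] turn units [0.0008 0.0004 1.0557]
(array([ -6.5299,  15.5024, 102.0008,  -0.    ,  62.4968, -96.5299]), np.float64(1.7053025658242404e-13))
shift units [-0.3312 -1.6557  0.0315] turn units [ 0.0004 -0.0008 -0.9443]
(array([ -6.5299,  15.5024, 102.0008,   0.    ,  62.4968,  83.4701]), np.float64(2.2737367544323206e-13))
```

send_rows:
  targets:
    - [[0,0,-0.0859,-0.0301,-0.1505,0,1],[0,0,-0.0859,-0.0301,-0.1505,0,1],[0,0,-0.0859,-0.0301,-0.1505,0,1],[0,0,-0.0859,-0.0301,-0.1505,0,1],[0,0,-0.0859,-0.0301,-0.1505,0,1],[0,0,-0.0859,-0.0301,-0.1505,0,1],[0,0,-0.0859,-0.0301,-0.1505,0,1],[0,0,-0.0859,-0.0301,-0.1505,0,1],[0,0,-0.0859,-0.0301,-0.1505,0,1],[0,0,-0.0859,-0.0301,-0.1505,0,1],[0,0,-0.0853,-0.0301,-0.1507,0,1],[0,0,0,0,0,-0.12,1]]

```text
time_s: 24.1
ee_pos: [514.5, -50.3, 129.3]
ee_rot: [180.0, -0.0, -0.3]
force: [1.2, -0.1, 0.1]
gripper_width: 24.0
gripper_force: 30.0
```

send_rows:
  targets:
    - [[0,0,0,0,0,-0.11,1],[0,0,0,0,0,0,1],[0,0,0,0,0,0,1],[0,0,0,0,0,0,1]]

```text
time_s: 24.5
ee_pos: [514.8, -47.2, 107.4]
ee_rot: [-179.9, 0.1, 0.0]
force: [0.1, -0.5, -0.4]
gripper_width: 23.7
gripper_force: 30.0
```

```bash
python3 st.py
python3 - <<'E'
from chk import *
np.set_printoptions(precision=4,suppress=True)
need(env.state(),np.array([514.4,-47.3,86]),tool([0,0,-1],[0,-1,0]))
chk([84,119],'6')
E
```

```text
24.5 q [ -6.55  18.6  106.09   0.08  55.39  83.38] tcp [514.8  -47.16 107.44] grasp [514.82 -47.18 126.24] z [-0.  0. -1.] y [ 0. -1. -0.] f [ 0.14 -0.51 -0.44] w 23.743160489041127
shift units [-0.002  -0.0007 -0.1072] turn units [-0.0008 -0.0008 -0.0002]
top 84 5 ((518.5582885742188, -94.34521484375), (0.879198431968689, 14.683245658874512), 81.99562072753906) [511.3494 -94.9435] [525.8896 -92.8876]
top 119 293 ((463.43365478515625, -47.28790283203125), (49.093074798583984, 21.91878318786621), 0.5224664807319641) [438.7899 -58.4537] [487.8792 -36.1051]
scene 84 826 ((519.9681396484375, -48.25982666015625), (26.760150909423828, 198.81314086914062), 0.6098209619522095) [ 505.5509 -147.8032] [534.1665  51.0276]
scene 119 663 ((529.2058715820312, -49.09766387939453), (148.95494079589844, 39.77479553222656), 0.5021162629127502) [454.6324 -68.9668] [603.7046 -29.1942]
```

send_rows:
  targets:
    - [[0,0,0,-0.002,-0.0005,-0.03,1],[0,0,0,0,0,-0.03,1],[0,0,0,0,0,-0.025,1],[0,0,0,0,0,-0.012,1],[0,0,0,0,0,-0.005,1],[0,0,0,0,0,0,1],[0,0,0,0,0,0,1]]

```text
time_s: 25.3
ee_pos: [514.2, -47.5, 86.8]
ee_rot: [-179.9, 0.1, -0.0]
force: [0.7, -0.8, -0.2]
gripper_width: 23.9
gripper_force: 30.0
```

send_rows:
  targets:
    - [[0,0,0,0,0,-0.004,1],[0,0,0,0,0,0,1]]

```text
time_s: 25.5
ee_pos: [514.0, -47.4, 85.9]
ee_rot: [-179.9, 0.1, 0.0]
force: [-0.5, 0.6, 0.7]
gripper_width: 23.7
gripper_force: 30.0
```

send_rows:
  targets:
    - [[0,0,0,0,0,-0.003,1],[0,0,0,0,0,0,1]]

```text
time_s: 25.7
ee_pos: [514.1, -47.4, 85.8]
ee_rot: [-179.9, 0.1, 0.0]
force: [-1.2, -0.1, 3.8]
gripper_width: 23.5
gripper_force: 30.0
```

send_rows:
  targets:
    - [[0,0,0,0,0,0,0.1],[0,0,0,0,0,0,0.1],[0,0,0,0,0,0,0.1],[0,0,0,0,0,0.05,0.1],[0,0,0,0,0,0.15,0.1],[0,0,0,0,0,0.15,0.1],[0,0,0.0869,-0.0009,0.1541,0,0.1],[0,0,0.0869,-0.0009,0.1541,0,0.1],[0,0,0.0869,-0.0009,0.1541,0,0.1],[0,0,0.0869,-0.0009,0.1541,0,0.1],[0,0,0.0869,-0.0009,0.1541,0,0.1],[0,0,0.0869,-0.0009,0.1541,0,0.1]]

```text
time_s: 26.9
ee_pos: [513.0, 138.8, 156.0]
ee_rot: [-180.0, 0.1, 47.2]
force: [0.1, -0.5, 0.6]
gripper_width: 41.3
gripper_force: 0.0
```

send_rows:
  targets:
    - [[0,0,0.0869,-0.0009,0.1541,0,0.1],[0,0,0.0869,-0.0009,0.1541,0,0.1],[0,0,0.0869,-0.0009,0.1541,0,0.1],[0,0,0.0869,-0.0009,0.1541,0,0.1],[0,0,0.0869,-0.0009,0.1541,0,0.1],[0,0,0,0,0,-0.15,0.1],[0,0,0,0,0,-0.2,0.1],[0,0,0,0,0,0,0.1],[0,0,0,0,0,0,0.1],[0,0,0,0,0,0,0.1]]

```text
time_s: 27.9
ee_pos: [513.5, 292.1, 87.5]
ee_rot: [179.9, -0.0, 86.0]
force: [0.8, 0.9, 0.2]
gripper_width: 41.4
gripper_force: 0.0
```

```bash
python3 st.py
python3 - <<'E'
from chk import *
yaw=-4; need(env.state(),np.array([511.9,291.5,14.3]),tool([0,0,-1],[np.cos(yaw*d),np.sin(yaw*d),0]))
chk([72,84,96],'7')
a=cv2.imread('top7.png')[235:335,250:380,::-1];b=cv2.imread('scene7.png')[150:250,262:392,::-1]
save('mid',cv2.resize(np.hstack([a,b]),None,fx=3,fy=3,interpolation=cv2.INTER_CUBIC))
E
```

```text
27.9 q [28.55 25.63 97.8  -0.06 56.47 32.57] tcp [513.49 292.14  87.49] grasp [513.46 292.14 106.29] z [ 0.  0. -1.] y [ 1.   -0.07  0.  ] f [0.83 0.87 0.21] w 41.38615719260563
shift units [-0.008  -0.0032 -0.3659] turn units [-0.0001  0.0012 -0.0001]
top 72 252 ((514.8444213867188, -35.368160247802734), (80.1731185913086, 57.18747329711914), 88.0214614868164) [486.7557 -76.3345] [543.4978   5.1449]
top 84 964 ((514.7484130859375, -46.01972198486328), (197.3957061767578, 23.721420288085938), 89.82923889160156) [ 502.8343 -144.7525] [526.8539  52.6491]
top 96 890 ((516.1837158203125, -46.398677825927734), (157.81375122070312, 22.559356689453125), 0.5017857551574707) [437.184  -58.3689] [595.1717 -35.1027]
scene 72 260 ((518.9505004882812, -48.23536682128906), (61.7762336730957, 198.6375274658203), 0.5769423842430115) [ 487.8047 -147.4761] [550.0255  51.1509]
scene 84 879 ((551.6768188476562, -47.92231750488281), (90.18103790283203, 198.8131103515625), 0.6098339557647705) [ 505.5509 -147.8032] [596.8627  51.0276]
scene 96 723 ((521.1438598632812, -49.171913146972656), (159.41969299316406, 23.426118850708008), 0.23511795699596405) [441.3866 -61.2113] [600.8931 -37.786 ]
```

View pics/mid.png

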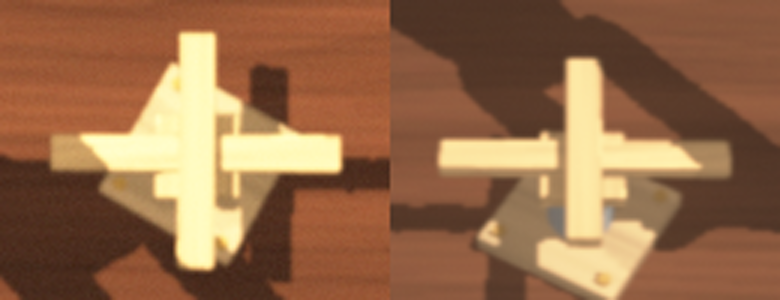

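The crop shows the cross standing: the mid bar sits over the long bar at right angles, both within about 2 mm of the block's centre. Now the short bar.

send_rows:
  targets:
    - [[0,0,0,-0.008,-0.003,-0.1,0.1],[0,0,0,0,0,-0.14,0.1],[0,0,0,0,0,-0.08,0.1],[0,0,0,0,0,-0.042,0.1],[0,0,0,0,0,0,0.1],[0,0,0,0,0,0,0.1]]

```text
time_s: 28.6
ee_pos: [511.3, 291.4, 14.0]
ee_rot: [180.0, 0.0, 86.0]
force: [-0.1, -0.5, 0.1]
gripper_width: 41.3
gripper_force: 0.0
```

send_rows:
  targets:
    - [[0,0,0,0,0,0,1],[0,0,0,0,0,0,1],[0,0,0,0,0,0,1],[0,0,0,0,0,0,1],[0,0,0,0,0,0,1]]

```text
time_s: 29.1
ee_pos: [510.8, 291.2, 13.4]
ee_rot: [-180.0, 0.1, 86.0]
force: [-0.3, -1.1, 4.8]
gripper_width: 23.9
gripper_force: 30.0
```

send_rows:
  targets:
    - [[0,0,0,0,0,0.02,1],[0,0,0,0,0,0.08,1],[0,0,0,0,0,0.2,1],[0,0,0,0,0,0.2,1],[0,0,0,0,0,0.2,1],[0,0,0,0,0,0,1],[0,0,0,0,0,0,1]]

```text
time_s: 29.8
ee_pos: [510.5, 291.1, 153.5]
ee_rot: [-180.0, 0.1, 86.0]
force: [-0.1, 0.8, -0.6]
gripper_width: 23.6
gripper_force: 30.0
```

```bash
python3 st.py
python3 - <<'E'
from chk import *
need(env.state(),np.array([514.8,-47.5,160]),tool([0,0,-1],[1,0,0]))
E
```

```text
29.8 q [28.6  21.93 93.23 -0.05 64.88 32.59] tcp [510.46 291.08 153.53] grasp [510.47 291.09 172.33] z [-0. -0. -1.] y [ 1.   -0.07 -0.  ] f [-0.13  0.78 -0.55] w 23.574236063907275
shift units [ 0.0217 -1.6929  0.0323] turn units [ 0.0007 -0.0001  0.0441]
```

send_rows:
  targets:
    - [[0,0,0.0055,0.0014,-0.1058,0.02,1],[0,0,0.0055,0.0027,-0.2116,0,1],[0,0,0.0055,0.0027,-0.2116,0,1],[0,0,0.0055,0.0027,-0.2116,0,1],[0,0,0.0055,0.0027,-0.2116,0,1],[0,0,0.0055,0.0027,-0.2116,0,1],[0,0,0.0055,0.0027,-0.2116,0,1],[0,0,0.0055,0.0027,-0.2116,0,1],[0,0,0,0.0014,-0.1058,0,1],[0,0,0,0,0,-0.1,1],[0,0,0,0,0,-0.1,1],[0,0,0,0,0,0,1]]

```text
time_s: 31.0
ee_pos: [511.2, -47.5, 112.8]
ee_rot: [-179.4, 0.0, 90.0]
force: [-0.3, -0.7, 0.3]
gripper_width: 23.7
gripper_force: 30.0
```

send_rows:
  targets:
    - [[0,0,0,0,0,0,1],[0,0,0,0,0,0,1],[0,0,0,0,0,0,1]]

```text
time_s: 31.3
ee_pos: [515.3, -47.4, 117.6]
ee_rot: [-180.0, 0.1, 90.0]
force: [0.2, 0.6, -0.3]
gripper_width: 24.0
gripper_force: 30.0
```

```bash
python3 st.py
python3 - <<'E'
from chk import *
need(env.state(),np.array([514.8,-47.5,98.5]),tool([0,0,-1],[1,0,0]))
chk([96,129],'8')
E
```

```text
31.3 q [ -6.45  17.97 105.33  -0.14  56.68  -6.4 ] tcp [515.28 -47.37 117.55] grasp [515.28 -47.33 136.35] z [-0. -0. -1.] y [ 1.  0. -0.] f [ 0.19  0.63 -0.26] w 24.002816418793753
shift units [-0.0024 -0.0006 -0.0953] turn units [ 0.0013 -0.     -0.0002]Traceback (most recent call last):
  File "<stdin>", line 3, in <module>
  File "chk.py", line 13, in chk
    print(n,h,k.sum(),cv2.minAreaRect(f),f.min(0),f.max(0))
                                         ~~~~~^^^
    return umr_minimum(a, axis, None, out, keepdims, initial, where)
ValueError: zero-size array to reduction operation minimum which has no identity
```

send_rows:
  targets:
    - [[0,0,0,-0.002,-0.0005,-0.03,1],[0,0,0,0,0,-0.03,1],[0,0,0,0,0,-0.02,1],[0,0,0,0,0,-0.01,1],[0,0,0,0,0,-0.005,1],[0,0,0,0,0,0,1],[0,0,0,0,0,0,1]]

```text
time_s: 32.05
ee_pos: [514.5, -47.7, 98.0]
ee_rot: [-179.9, 0.1, 90.0]
force: [-1.0, 0.6, -0.2]
gripper_width: 23.6
gripper_force: 30.0
```

send_rows:
  targets:
    - [[0,0,0,0,0,-0.004,1],[0,0,0,0,0,0,1]]

```text
time_s: 32.25
ee_pos: [514.6, -47.7, 97.4]
ee_rot: [-180.0, 0.1, 90.0]
force: [-1.0, 0.6, 2.2]
gripper_width: 23.7
gripper_force: 30.0
```

Contact. I'll release, rise and back away towards +y.

send_rows:
  targets:
    - [[0,0,0,0,0,0,0.1],[0,0,0,0,0,0,0.1],[0,0,0,0,0,0,0.1],[0,0,0,0,0,0.05,0.1],[0,0,0,0,0,0.15,0.1],[0,0,0,0,0,0.15,0.1],[0,0,0,0,0.2,0.1,0.1],[0,0,0,0,0.2,0,0.1],[0,0,0,0,0.2,0,0.1],[0,0,0,0,0.2,0,0.1],[0,0,0,0,0.2,0,0.1],[0,0,0,0,0.2,0,0.1]]

```text
time_s: 33.45
ee_pos: [514.3, 194.0, 188.0]
ee_rot: [-180.0, 0.1, 90.0]
force: [0.9, -0.7, -0.3]
gripper_width: 41.1
gripper_force: 0.0
```

send_rows:
  targets:
    - [[0,0,0,0,0.2,0,0.1],[0,0,0,0,0,0,0.1],[0,0,0,0,0,0,0.1],[0,0,0,0,0,0,0.1]]

```text
time_s: 33.85
ee_pos: [514.3, 231.4, 187.3]
ee_rot: [-179.9, 0.1, 90.0]
force: [0.3, -1.0, 0.1]
gripper_width: 41.1
gripper_force: 0.0
```

```bash
python3 st.py
python3 - <<'E'
from chk import *
chk([72,84,96,108],'9')
a=cv2.imread('top9.png')[150:335,180:480,::-1];b=cv2.imread('scene9.png')[150:350,130:430,::-1]
save('final',np.vstack([cv2.resize(a,None,fx=1.5,fy=1.5),cv2.resize(b,None,fx=1.5,fy=1.5)]))
E
```

```text
33.85 q [23.11 18.42 93.46 -0.1  68.24 23.2 ] tcp [514.29 231.41 187.33] grasp [514.31 231.45 206.13] z [-0. -0. -1.] y [ 1. -0. -0.] f [ 0.27 -0.98  0.12] w 41.105260585521926
top 72 217 ((514.8312377929688, -35.3568000793457), (80.10801696777344, 57.20713424682617), 87.92652893066406) [486.7557 -76.3345] [543.4978   5.1449]
top 84 478 ((514.4946899414062, -46.05248260498047), (197.32867431640625, 24.228670120239258), 89.82923889160156) [ 502.4565 -144.7525] [526.8539  52.5883]
top 96 766 ((516.4024047851562, -69.93345642089844), (157.813232421875, 69.51866149902344), 0.5232391357421875) [ 437.184 -104.805] [595.1717 -35.289 ]
top 108 702 ((515.939208984375, -45.518646240234375), (22.293073654174805, 117.72606658935547), 0.4961094558238983) [ 504.2861 -104.3007] [527.5605  13.4387]
scene 72 230 ((536.6775512695312, -48.11085510253906), (26.33350944519043, 198.75125122070312), 0.5925776362419128) [ 522.761  -147.6173] [550.087   51.1509]
scene 84 651 ((551.6768798828125, -47.92231750488281), (90.18103790283203, 198.8131103515625), 0.6098336577415466) [ 505.5509 -147.8032] [596.8627  51.0276]
scene 96 672 ((520.2841186523438, -49.71062469482422), (145.64613342285156, 103.6600112915039), 31.913097381591797) [ 441.3866 -107.5806] [600.9119  12.3436]
scene 108 612 ((520.2699584960938, -47.670074462890625), (29.17708969116211, 119.45835876464844), 0.6045929789543152) [ 505.972  -107.4086] [535.4424  11.9866]
```

View pics/final.png

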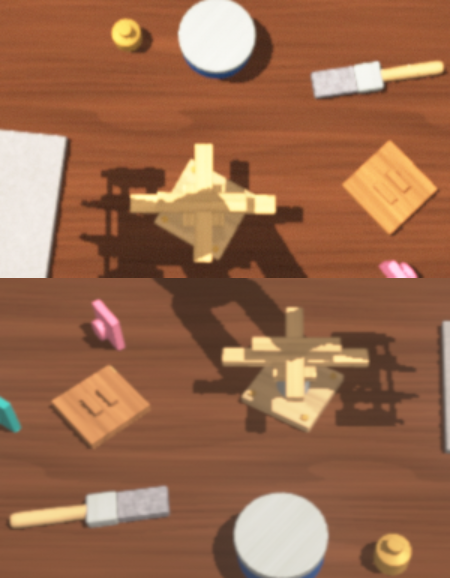

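The tower stands with the short bar on top at right angles, all layers within about 2 mm of centre. The tin, weight and brush have not moved.

```bash
python3 -c "
from workcell import env
print(env.job_done())"
```

```text
the job is handed in; nothing more can be done
None
```

I handed the job in at about 34 s: the foot block is seated in the cup flat face up, the long, middle and short bars are stacked crosswise within about 2 mm of centre, the tower stands by itself, and the tin, weight and brush look untouched in the last pictures.

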